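Tongue the last deck board into the riser

ROBOT

A 6-joint arm with a two-finger parallel gripper is mounted at the origin on a cart in front of the work surface, level with it; the furniture and walls round the work are solid. World frame = base frame: x ahead of the robot, y to its left, z up, the work surface at z = 0. Lengths are in m, angles in degrees, forces in N, time in s.
With the tool pointing down it reaches from about 0.35 to 0.875 m from the base axis. Payload 4.2 kg.
Tool frame: the origin (TCP) lies on the centre line of the jaws, within the pads' length; the fingertips stand 19 mm ahead of it and the grasp point (between the pads) is the TCP; x points along the fingers, y is the direction in which the jaws open and shut, and the axes are right-handed (so a half turn about x gives the same grasp; the last joint's range is limited). The gripper opens to 87 mm and grips with 3 to 60 N. Pads are 19 mm wide; open, the fingers measure 117 mm over their backs; the gripper's body (75 mm by 190 mm) begins 51 mm behind the grasp point.
Start: joints at [89.989, 22.042, 0.453, 0, -68.411, -14.817], TCP at [0.16, 0.604, 0.242] pointing down, gripper open.
Joint ranges: [-179.83, 179.83], [-69.29, 118.12], [-61.27, 80.66], [-181.25, 117.63], [-171.15, -9.14], [-177.46, 177.46]. Speed limits (degrees/s): [159.86, 159.86, 180, 180, 180, 180].

INTERFACE

Orientations are given as a 3x3 rotation matrix whose columns are the frame's x, y, z axes.
In Python, from station import * gives the robot as it stands.
- The arm moves only by the shell command python3 -m creep 'ROWS'. ROWS is JSON, a list of rows, each a list of 5 numbers: the opening, from 0 (shut) to 1 (fully open), then the shift along the world's x, y, z in mm, then the turn about the world's z in rad. In form: [[jaw, x, y, z, turn], ...]. A call has exactly 8 rows; each row is the pose to reach, as a shift and turn from the pose measured when the call began; what a row does not reach only later rows make up. A row lasts 1/10 s, in which the tool goes at most 50 mm and 8.59 degrees, less where a joint would pass 70% of its speed; a pose out of reach is approached as far as the arm can. A call with a gripper value outside its range is refused whole. The fingers move at their own pace and stop on an object; the grip force is fixed at half the most. Time passes only in rows, so rows that repeat a pose let the fingers close, or fill a call up. It gives the time, the measured TCP pose, the force and the opening at its end, in the units of the state.
- sense(): the state, without advancing time (a new reading comes with each control period).
- capture(name): name is "scene" or "top"; returns a dict with "image" (420x560x3 uint8, blue, green, red), "z_map" (420x560 float32, m along the optical axis (not along the pixel's ray), 0 where there is no reading), "mtx" (3x3 intrinsics, pixels), "k1" (the pictures are not rectified: a ray, as slopes to the right and down, at radius r is drawn at 1 + k1 r^2 times it, then the intrinsics apply), "eye" and "attitude" of the camera in the world. Camera axes: x right, y up, looking along -z (the intrinsics and any distortion apply to the point x, -y, -z); pixel columns grow to the right and rows downward; lengths in m; the calibration is good to about 2 mm. A picture is of the moment at which its call begins.
- finish_job(): hands the job in, once; it reports no verdict.
Trained networks look in a picture, given as the dict that the camera call returned (one of the last four; its "shot" number tells which), for a name from the list of things; names that differ only in an ending like _2 or _b are one class to them, and where a whole thing is asked for, a point or a joint stands for the part that bears it (a point fixed in the world has none). Each returns a list of dicts, best first, with "confidence" (0 to 1); they miss things now and then, are a little off and sometimes report something else, mostly with a low value. They report only what shows in the picture. A call takes as long as a camera call.
- look_for(picture, thing): "box" ([left, top, right, bottom] in pixels, round what is visible of it).
- mark_of(picture, thing): "centre" ([column, row] in pixels: a listed point, or the origin of a listed thing).
The state is a dict: "time_s": time; "joints": joint angles; "joint_velocities": joint speeds; "effort": joint torques, N m; "tcp_pos": TCP position; "ee_rot": TCP orientation; "wrist_force": force on the tool from outside, world axes, zero at the start; "moment": the same for the moment, N m; "gripper_width": opening from 0.0 (shut) to 1.0 (fully open).
Only numpy, scipy, OpenCV 4.12 (cv2) and the standard library are available. Lean on these libraries where they do the work, as an engineer would, in place of code of your own. Each camera call takes 0.05 s, during which the arm holds its last target.

TASK

The little plywood riser deck for the marker holders is missing one board. Take the board with the tongue along its edge by its black pull, angle it tongue-end down so that the tongue goes under the lip into the groove of the fixed plank, then lower it flat on the bearers behind the kerb, flush with the plank and with its sides in line, and let go. Leave the plain square-edged board where it lies.

Things in the scene. Friction and masses are not known exactly. Their poses are not given: they have to be found in the camera images.
- deck_board: Loose plywood board, panel 110 (x) x 80 (y) x 21 mm, 0.2 kg, with a tongue all along its +x edge. Origin: centre of the panel's underside; z up. Over it stands a black upright pull, 56 mm along y, 14 mm thick in x, from 21 to 53 mm up (foot plate 22 x 72 mm up to 24 mm): pinch it across the 14 mm. Starts flat on the table, +x within 18 degrees of straight ahead.
- tongue_tip (a point): Middle of the tip edge of the board's tongue: 81 mm along x and 8.5 mm up from the deck board's origin, axes as the board's. The tongue reaches 26 mm beyond the panel and is 7 mm thick, its underside 5 mm above the panel's underside.
- deck_bed: Fixed half-laid deck. Origin on the table under the middle of the empty bay; +x to the grooved plank, straight ahead within 13 degrees. Bearer tops 14 mm up. Plank 80 mm wide, face at x=61 mm, top 35 mm up; groove in it 14 to 29 mm up, 30 mm deep, ends open. Kerb at x=-61 mm, to 24 mm up. Ideal board origin (0,0,14 mm), play 6 mm each way in x; goes in only tilted, 12-20 degrees.
- plain_board: Bystander to leave alone: a board of the same panel size, material and pull, but with plain square edges and no tongue. Origin as the deck board's. One of the two boards lies to the left of the bed and the other to its right. Fixed hoses up to 290 mm high hang beyond and to either side of the work: keep clear of them when coming in.

How it is judged:
By the outcome, as a careful person would: the job done as asked, in the order asked, and still so for the second after the job is handed in, with the robot touching nothing.
It also fails if it takes over 35 s, if anything falls off the work surface, if the arm or the gripper's body presses on something with over 40 N, if the wrist force passes 120 N, or if a joint passes its speed limit or range.

## Working session

There is one attempt and no reset: what is moved stays moved. The work goes in short steps, Python scripts to look and compute and a shell command to move; the robot and the scene stay as the last step left them, time stands still between calls to the robot, and variables do not carry over. Pictures are saved under pics/ and viewed, and the job is handed in when it is done.

```bash
ls; mkdir -p pics; cat > h.py <<'E'
from station import *
import numpy as np, cv2
def ray(p,px):
    K=np.array(p['mtx']);k1=p['k1']
    x=(px[0]-K[0,2])/K[0,0];y=(px[1]-K[1,2])/K[1,1]
    u,v=x,y
    for _ in range(30):
        s=1+k1*(u*u+v*v);u,v=x/s,y/s
    return np.array(p['attitude'])@np.array([u,-v,-1.])
def atz(p,px,z):
    d=ray(p,px);e=np.array(p['eye']);return e+d*(z-e[2])/d[2]
def dep(p,px,r=1):
    c,w=int(round(px[0])),int(round(px[1]))
    a=np.array(p['z_map'])[w-r:w+r+1,c-r:c+r+1];a=a[a>0]
    return np.array(p['eye'])+ray(p,px)*np.median(a) if a.size else None
def tri(p1,x1,p2,x2):
    d1=ray(p1,x1);d2=ray(p2,x2);e1=np.array(p1['eye']);e2=np.array(p2['eye'])
    s=np.linalg.lstsq(np.stack([d1,-d2],1),e2-e1,rcond=None)[0]
    a=e1+s[0]*d1;b=e2+s[1]*d2
    return (a+b)/2,np.linalg.norm(a-b)
def cloud(p):
    z=np.array(p['z_map']);K=np.array(p['mtx']);H,W=z.shape
    uu,vv=np.meshgrid(np.arange(W),np.arange(H))
    x=(uu-K[0,2])/K[0,0];y=(vv-K[1,2])/K[1,1];u,v=x.copy(),y.copy()
    for _ in range(20):
        s=1+p['k1']*(u*u+v*v);u,v=x/s,y/s
    P=np.stack([u*z,-v*z,-z],-1)@np.array(p['attitude']).T+np.array(p['eye'])
    P[z<=0]=np.nan
    return P
E
python3 - <<'E'
from h import *
np.set_printoptions(precision=4,suppress=True)
s=sense();print(s['time_s'],s['tcp_pos'],s['gripper_width'],np.round(s['wrist_force'],1));print(np.array(s['ee_rot']))
for n in('scene','top'):
    p=capture(n);cv2.imwrite(f'pics/{n}0.png',p['image']);print(n,p['eye'],p['k1'],p['shot']);print(np.array(p['attitude']))
    for t in('deck_board','tongue_tip','deck_bed','plain_board'):
        print(t,[(np.round(r['box']),round(r['confidence'],2)) for r in look_for(p,t)[:2]])
        for r in mark_of(p,t)[:2]:print('   mark',np.round(r['centre'],1),round(r['confidence'],2),dep(p,r['centre']),atz(p,r['centre'],0.0))
    np.savez(f'{n}0.npz',P=cloud(p),im=p['image'])
E
```

```text
pics
0.0 [0.1598 0.6036 0.2404] 1.0007451508795795 [-0.1  0.1 -0. ]
[[-0.0005 -0.2561 -0.9666]
 [-0.0022 -0.9666  0.2561]
 [-1.      0.0022 -0.0001]]
scene [-0.0846  0.1746  0.5282] 0.002665642868878604 1
[[-0.5272  0.4759 -0.704 ]
 [-0.8496 -0.3114  0.4258]
 [-0.0166  0.8225  0.5685]]
deck_board [(array([319., 193., 381., 229.]), 0.64)]
   mark [350.9 214.4] 0.96 [ 0.4265 -0.3266  0.0196] [ 0.4462 -0.3459  0.    ]
tongue_tip [(array([321., 191., 382., 228.]), 0.87)]
   mark [336.1 192.5] 0.67 [ 0.5223 -0.3648  0.0102] [ 0.5342 -0.3754  0.    ]
deck_bed [(array([248., 187., 333., 262.]), 0.72)]
   mark [293.8 232.3] 0.97 [ 0.4637 -0.2047 -0.0012] [ 0.4624 -0.2038  0.    ]
plain_board [(array([208., 242., 262., 301.]), 0.55)]
   mark [235.5 273.6] 0.68 [ 0.4005 -0.0358  0.02  ] [ 0.4196 -0.0441  0.    ]
top [ 0.3484 -0.1708  0.8654] -0.10295416860838978 2
[[-0.1919  0.9614 -0.1974]
 [-0.9814 -0.1873  0.042 ]
 [ 0.0034  0.2018  0.9794]]
deck_board [(array([331., 181., 373., 245.]), 0.6)]
   mark [351.9 214.1] 0.86 [ 0.4561 -0.3436  0.0527] [ 0.4631 -0.3547  0.    ]
tongue_tip [(array([334., 182., 372., 242.]), 0.95)]
   mark [349.5 182.8] 0.79 [ 0.5307 -0.3627  0.0128] [ 0.5335 -0.3656  0.    ]
deck_bed []
   mark [287.8 229.9] 0.72 [ 0.4559 -0.2091  0.001 ] [ 0.456  -0.2092  0.    ]
plain_board [(array([194., 230., 232., 285.]), 0.71)]
   mark [214.7 258.6] 0.9 [ 0.4201 -0.0502  0.0538] [ 0.4248 -0.0422  0.    ]
   mark [346.1 182.3] 0.39 [ 0.5357 -0.358   0.0014] [ 0.536  -0.3583  0.    ]
```

```bash
python3 - <<'E'
import cv2
a=cv2.imread('pics/scene0.png');cv2.imwrite('pics/scene0z.png',cv2.resize(a[150:330,170:430],None,fx=3,fy=3,interpolation=3))
a=cv2.imread('pics/top0.png');cv2.imwrite('pics/top0z.png',cv2.resize(a[150:310,160:410],None,fx=3,fy=3,interpolation=3))
E
```

```text
(no output)
```

View pics/scene0.png

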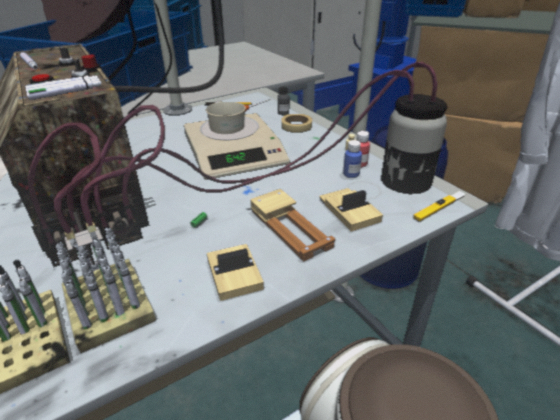

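View pics/top0.png

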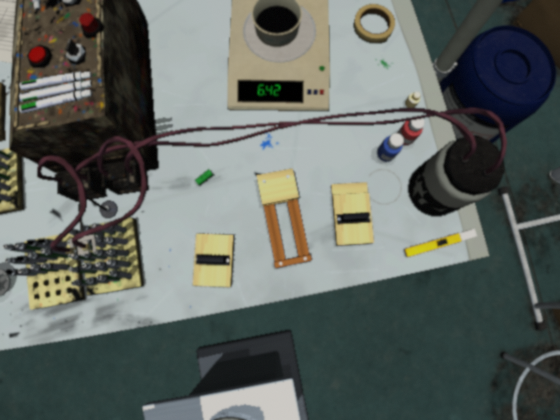

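```bash
ls pics
```

```text
scene0.png
scene0z.png
top0.png
top0z.png
```

View pics/scene0z.png

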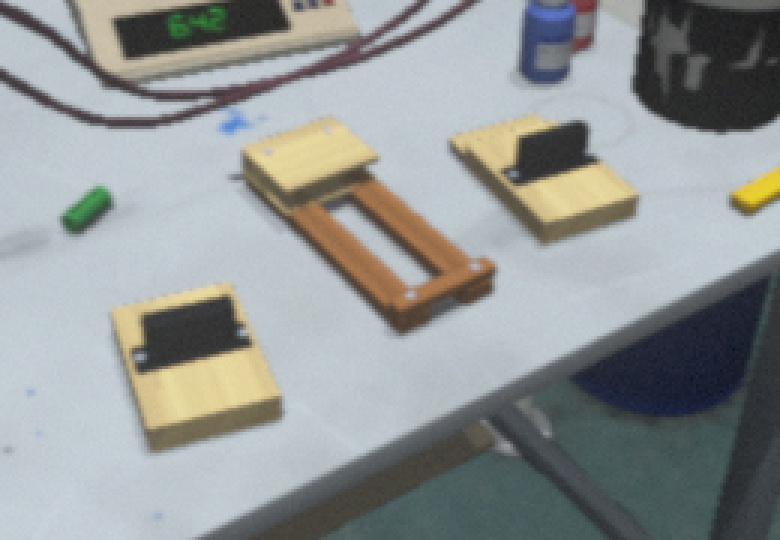

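View pics/top0z.png

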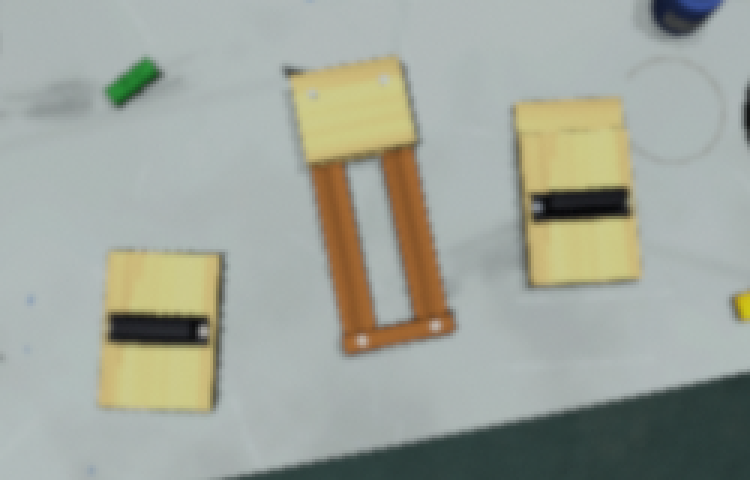

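```bash
cat > fit.py <<'E'
from h import *
np.set_printoptions(precision=4,suppress=True)
def rect(P,c,r,zl,zh):
    Q=P.reshape(-1,3);Q=Q[~np.isnan(Q[:,0])]
    m=(np.hypot(Q[:,0]-c[0],Q[:,1]-c[1])<r)&(Q[:,2]>zl)&(Q[:,2]<zh)
    Q=Q[m]
    if len(Q)<8:return None
    (x,y),(w,h),a=cv2.minAreaRect((Q[:,:2]*1000).astype(np.float32))
    # angle of axis nearest world x
    L=[(a,w,h),(a+90,h,w),(a-90,h,w)];L=min(L,key=lambda t:abs(t[0]))
    return len(Q),np.round([x,y],1),'x-len %.1f y-len %.1f ang %.1f'%(L[1],L[2],L[0]),'z med %.4f'%np.median(Q[:,2])
E
python3 - <<'E'
from fit import *
for n in('scene','top'):
    P=np.load(n+'0.npz')['P']
    print(n,'table z',np.nanmedian(P[235:265,310:325,2]))
    print(' panel',rect(P,(.445,-.343),.09,.015,.026));print(' tongue+',rect(P,(.53,-.365),.05,.008,.015));print(' pull',rect(P,(.445,-.343),.06,.035,.06))
    print(' pulltop',rect(P,(.445,-.343),.06,.048,.06))
    print(' plain panel',rect(P,(.418,-.044),.09,.015,.026),rect(P,(.418,-.044),.06,.03,.06))
    print(' plank',rect(P,(.56,-.23),.07,.03,.042));print(' bearers',rect(P,(.46,-.205),.07,.009,.019));print(' kerb',rect(P,(.40,-.19),.05,.019,.029))
    print(' bed all',rect(P,(.47,-.2),.14,.008,.05))
E
```

```text
scene table z 0.004220509116683369
 panel (859, array([ 449.4, -350.9]), 'x-len 113.0 y-len 81.9 ang -7.9', 'z med 0.0199')
 tongue+ (127, array([ 522.1, -360. ]), 'x-len 22.9 y-len 82.3 ang 0.1', 'z med 0.0108')
 pull (228, array([ 449.4, -349.9]), 'x-len 16.1 y-len 54.7 ang -8.8', 'z med 0.0475')
 pulltop (108, array([ 449.4, -350.1]), 'x-len 15.3 y-len 53.9 ang -6.3', 'z med 0.0515')
 plain panel (1434, array([419.7, -41. ]), 'x-len 112.3 y-len 80.1 ang -12.9', 'z med 0.0200') (428, array([419.2, -40.9]), 'x-len 15.9 y-len 56.1 ang -12.4', 'z med 0.0463')
 plank (633, array([ 547.1, -204.5]), 'x-len 67.0 y-len 81.3 ang 0.3', 'z med 0.0338')
 bearers (967, array([ 464.2, -205. ]), 'x-len 128.5 y-len 78.9 ang 0.6', 'z med 0.0128')
 kerb (206, array([ 385.4, -201. ]), 'x-len 15.2 y-len 72.8 ang 0.3', 'z med 0.0226')
 bed all (2857, array([ 478.7, -199.4]), 'x-len 203.6 y-len 277.6 ang -0.2', 'z med 0.0188')
top table z 0.0002349912545948074
 panel (1630, array([ 462.5, -352.1]), 'x-len 132.7 y-len 79.5 ang -7.7', 'z med 0.0213')
 tongue+ (362, array([ 520.2, -359.2]), 'x-len 25.5 y-len 78.7 ang -6.2', 'z med 0.0122')
 pull (202, array([ 451.4, -350.4]), 'x-len 14.6 y-len 54.7 ang -8.0', 'z med 0.0525')
 pulltop (174, array([ 451.6, -350.8]), 'x-len 14.5 y-len 54.0 ang -7.3', 'z med 0.0528')
 plain panel (1722, array([422.3, -40.1]), 'x-len 109.0 y-len 81.5 ang -12.6', 'z med 0.0217') (210, array([420.6, -39.6]), 'x-len 14.0 y-len 56.8 ang -10.6', 'z med 0.0531')
 plank (1104, array([ 549.6, -204. ]), 'x-len 66.8 y-len 80.0 ang -0.2', 'z med 0.0354')
 bearers (1302, array([ 457.3, -204.8]), 'x-len 125.9 y-len 76.0 ang 0.5', 'z med 0.0144')
 kerb (236, array([ 387.2, -202.4]), 'x-len 13.8 y-len 73.8 ang 0.3', 'z med 0.0242')
 bed all (3652, array([ 481.6, -200. ]), 'x-len 202.7 y-len 279.7 ang 0.3', 'z med 0.0215')
```

```bash
python3 - <<'E'
from fit import *
for n in('scene','top'):
    P=np.load(n+'0.npz')['P']
    P=P.copy();P[(P[...,1]<-.27)|(P[...,1]>-.13)|(P[...,0]<.36)]=np.nan
    print(n)
    print(' plank',rect(P,(.56,-.2),.1,.03,.042));print(' bearers',rect(P,(.46,-.205),.12,.009,.018));print(' kerb',rect(P,(.39,-.2),.06,.020,.029));print(' kerb',rect(P,(.39,-.2),.06,.022,.026))
    Q=P.reshape(-1,3);Q=Q[Q[:,2]>.03];print(Q[:,0].min(),Q[:,0].max())
E
```

```text
scene
 plank (658, array([ 547.1, -204.5]), 'x-len 67.0 y-len 81.3 ang 0.3', 'z med 0.0338')
 bearers (1195, array([ 475.2, -204.4]), 'x-len 195.1 y-len 83.1 ang 0.8', 'z med 0.0128')
 kerb (208, array([ 385.4, -206. ]), 'x-len 15.2 y-len 79.3 ang 0.3', 'z med 0.0228')
 kerb (147, array([ 384.8, -205.6]), 'x-len 13.8 y-len 77.6 ang -0.1', 'z med 0.0232')
0.5137011923835376 2.0276387555333066
top
 plank (1126, array([ 549.6, -204. ]), 'x-len 66.9 y-len 80.0 ang 0.1', 'z med 0.0354')
 bearers (1313, array([ 450.3, -205.7]), 'x-len 140.0 y-len 77.6 ang 0.5', 'z med 0.0144')
 kerb (257, array([ 387.2, -205.3]), 'x-len 14.0 y-len 79.8 ang 0.5', 'z med 0.0242')
 kerb (213, array([ 387.3, -205.3]), 'x-len 13.9 y-len 79.8 ang 0.5', 'z med 0.0242')
0.5160875329663541 1.0235844413376565
```

```bash
python3 - <<'E'
from fit import *
# what is high near the work (hoses)?
for n in('scene','top'):
    P=np.load(n+'0.npz')['P'];Q=P.reshape(-1,3);Q=Q[(Q[:,2]>.06)&(Q[:,0]>.25)&(Q[:,0]<.8)&(Q[:,1]>-.65)&(Q[:,1]<.35)]
    print(n);
    for x in np.arange(.3,.8,.05):
        print('%.2f'%x,[ '%3d'%(1000*Q[m,2].max()) if (m:=(abs(Q[:,0]-x)<.025)&(abs(Q[:,1]-y)<.025)).any() else '  .' for y in np.arange(.3,-.65,-.05)])
E
```

```text
scene
0.30 ['  .', '  .', '  .', '  .', '  .', '  .', '  .', '  .', '  .', '  .', '  .', '  .', '  .', '  .', '  .', '  .', '  .', '  .', '  .']
0.35 ['  .', '  .', '  .', '  .', '  .', '  .', '  .', '  .', '  .', '  .', '  .', '  .', '  .', '  .', '  .', '  .', '  .', '  .', '  .']
0.40 ['  .', '  .', '121', '121', '  .', '  .', '  .', '  .', '  .', '  .', '  .', '  .', '  .', '  .', '  .', '  .', '172', '202', '138']
0.45 ['121', '121', '227', '228', '  .', '  .', '  .', '  .', '  .', '  .', '  .', '  .', '  .', '  .', '  .', '  .', '206', '269', '207']
0.50 ['121', '121', '232', '241', '244', '246', '255', '  .', '  .', '  .', '  .', '  .', '  .', '  .', '  .', '  .', '270', '281', '207']
0.55 ['  .', '  .', '144', '144', '274', '  .', '285', '  .', '  .', '  .', '  .', '  .', '  .', '  .', '  .', ' 90', '269', '277', '  .']
0.60 ['  .', '182', '257', '278', '278', '278', '285', '  .', '  .', '  .', '  .', '  .', '  .', '  .', '  .', '221', '240', '231', '  .']
0.65 ['  .', '265', '307', '307', '299', '299', '181', '161', '102', '  .', '  .', '  .', '  .', '  .', '104', '156', ' 8
[... 989 characters left out ...]
210']
0.55 ['  .', '  .', '145', '146', '275', '246', '287', '  .', '  .', '  .', '  .', '  .', '  .', '  .', '  .', ' 93', '272', '282', '204']
0.60 ['  .', '188', '260', '283', '280', '279', '288', '  .', '  .', '  .', '  .', '  .', '  .', '  .', '  .', '222', '241', '235', '  .']
0.65 ['  .', '268', '308', '307', '303', '302', '186', '162', '  .', '  .', '  .', '  .', '  .', '  .', '108', '163', ' 77', '  .', '  .']
0.70 ['  .', '268', '315', '317', '318', '315', '  .', '119', '107', '  .', '  .', '  .', '  .', '  .', '  .', '  .', '  .', '  .', '  .']
0.75 ['  .', '265', '315', '315', '337', '315', '  .', '  .', '  .', '  .', '  .', '  .', '  .', '  .', '  .', '  .', '  .', '  .', '  .']
```

```bash
python3 -m creep '[[1,0,0,45,0],[1,0,0,90,0.03],[1,15,-25,130,0.06],[1,35,-65,135,0.09],[1,57,-107,135,0.12],[1,79,-149,135,0.12],[1,101,-191,135,0.12],[1,123,-233,135,0.12]]'
python3 - <<'E'
from fit import *
P=np.load('top0.npz')['P'];Q=P.reshape(-1,3);Q=Q[(Q[:,2]>.08)&(Q[:,0]>.3)&(Q[:,0]<.65)&(Q[:,1]<-.2)&(Q[:,1]>-.6)]
d=np.hypot(Q[:,0]-.45,Q[:,1]+.35);i=np.argsort(d)[:3];print(Q[i],d[i])
m=(Q[:,0]>.4)&(Q[:,0]<.5);print(Q[m][:,1].max())
E
```

```text
time_s: 1.7
tcp_pos: [0.2834, 0.3693, 0.3769]
ee_rot: [[0.0, -0.138, -0.99], [0.001, -0.99, 0.138], [-1.0, -0.001, -0.0]]
wrist_force: [0.5, -0.5, -0.6]
gripper_width: 1.002
[[ 0.4632 -0.4896  0.1487]
 [ 0.4717 -0.4888  0.1468]
 [ 0.47   -0.489   0.1129]] [0.1402 0.1405 0.1405]
-0.48706317967622015
```

```bash
python3 -m creep '[[1,20,-45,0,0],[1,40,-90,0,0],[1,60,-135,0,0],[1,80,-180,0,0],[1,100,-225,0,0],[1,117,-270,0,0],[1,125,-318,0,0],[1,132,-366,0,0]]' && python3 -m creep '[[1,7,-48,0,0],[1,14,-96,0,0],[1,21,-144,0,0],[1,28,-192,-20,0],[1,34,-240,-40,0],[1,35,-285,-60,0],[1,35,-320,-80,0],[1,35,-345,-100,0]]'
```

```text
time_s: 2.5
tcp_pos: [0.4154, 0.0012, 0.3772]
ee_rot: [[0.001, -0.138, -0.99], [0.001, -0.99, 0.138], [-1.0, -0.001, -0.001]]
wrist_force: [0.8, 0.8, 0.2]
gripper_width: 1.006
time_s: 3.3
tcp_pos: [0.4498, -0.3463, 0.2757]
ee_rot: [[0.001, -0.14, -0.99], [0.001, -0.99, 0.14], [-1.0, -0.001, -0.0]]
wrist_force: [-0.3, 1.0, -0.0]
gripper_width: 1.002
```

```bash
python3 -m creep '[[1,1,-4,-30,0],[1,1,-4,-65,0],[1,1,-4,-100,0],[1,1,-4,-130,0],[1,1,-4,-155,0],[1,1,-4,-166,0],[1,1,-4,-166,0],[1,1,-4,-166,0]]'
python3 - <<'E'
from fit import *
p=capture('scene');cv2.imwrite('pics/s1.png',cv2.resize(p['image'][100:280,260:480],None,fx=3,fy=3,interpolation=3))
p=capture('top');cv2.imwrite('pics/t1.png',cv2.resize(p['image'][120:320,250:480],None,fx=3,fy=3,interpolation=3))
E
```

```text
time_s: 4.1
tcp_pos: [0.4517, -0.3507, 0.1109]
ee_rot: [[0.002, -0.139, -0.99], [-0.0, -0.99, 0.139], [-1.0, -0.0, -0.002]]
wrist_force: [-0.0, 0.8, 0.1]
gripper_width: 0.999
```

View pics/s1.png

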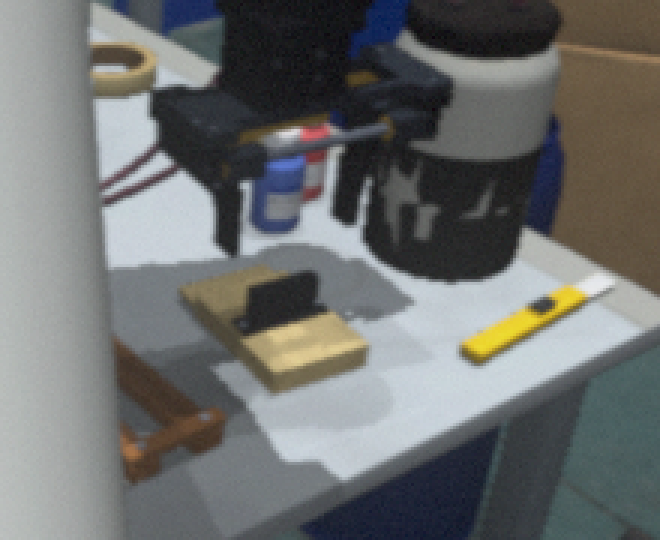

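View pics/t1.png

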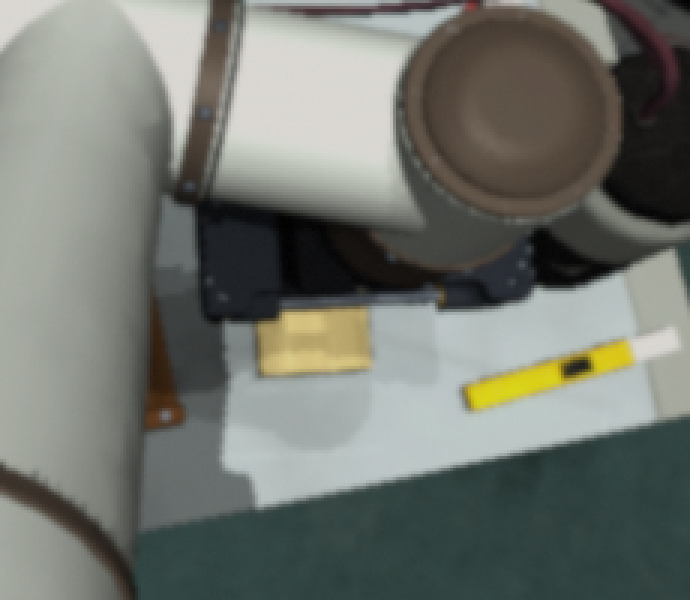

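```bash
python3 -m creep '[[1,-1,0,-20,0],[1,-1,0,-40,0],[1,-1,0,-55,0],[1,-1,0,-62,0],[1,-1,0,-62,0],[0.4,-1,0,-62,0],[0.4,-1,0,-62,0],[0.4,-1,0,-62,0]]'
```

```text
time_s: 5.0
tcp_pos: [0.4514, -0.351, 0.0504]
ee_rot: [[0.005, -0.139, -0.99], [-0.001, -0.99, 0.139], [-1.0, 0.0, -0.005]]
wrist_force: [0.6, 0.2, -0.0]
gripper_width: 0.808
```

```bash
python3 -m creep '[[0.2,0,0,-1,0],[0.2,0,0,-1,0],[0.2,0,0,-1,0],[0.2,0,0,-1,0],[0.2,0,0,-1,0],[0.2,0,0,-1,0],[0.2,0,0,5,0],[0.2,0,0,10,0]]'
```

```text
time_s: 5.8
tcp_pos: [0.4506, -0.3503, 0.0598]
ee_rot: [[0.003, -0.14, -0.99], [0.0, -0.99, 0.14], [-1.0, -0.001, -0.003]]
wrist_force: [-0.5, 0.2, -2.6]
gripper_width: 0.643
```

```bash
python3 -m creep '[[0.2,0,0,20,0],[0.2,0,0,45,0],[0.2,5,5,60,-0.12],[0.2,15,12,60,-0.26],[0.2,30,20,60,-0.40],[0.2,45,30,60,-0.54],[0.2,60,40,60,-0.68],[0.2,70,50,60,-0.82]]'
```

```text
time_s: 6.6
tcp_pos: [0.5211, -0.2995, 0.1193]
ee_rot: [[0.002, -0.823, -0.568], [-0.001, -0.568, 0.823], [-1.0, -0.001, -0.002]]
wrist_force: [0.3, -0.3, -2.7]
gripper_width: 0.642
```

```bash
python3 -m creep '[[0.2,10,6,0,-0.13],[0.2,20,12,0,-0.26],[0.2,29,17,0,-0.39],[0.2,29,17,-5,-0.52],[0.2,29,17,-12,-0.597],[0.2,29,17,-18,-0.597],[0.2,29,17,-18,-0.597],[0.2,29,17,-18,-0.597]]'
python3 - <<'E'
from fit import *
p=capture('scene');cv2.imwrite('pics/s2.png',cv2.resize(p['image'][130:290,220:440],None,fx=3,fy=3,interpolation=3))
p=capture('top');cv2.imwrite('pics/t2.png',cv2.resize(p['image'][120:320,220:450],None,fx=3,fy=3,interpolation=3))
E
```

```text
time_s: 7.4
tcp_pos: [0.5499, -0.2824, 0.101]
ee_rot: [[0.0, -1.0, -0.009], [-0.002, -0.009, 1.0], [-1.0, -0.0, -0.002]]
wrist_force: [0.2, 0.1, -2.4]
gripper_width: 0.645
```

View pics/s2.png

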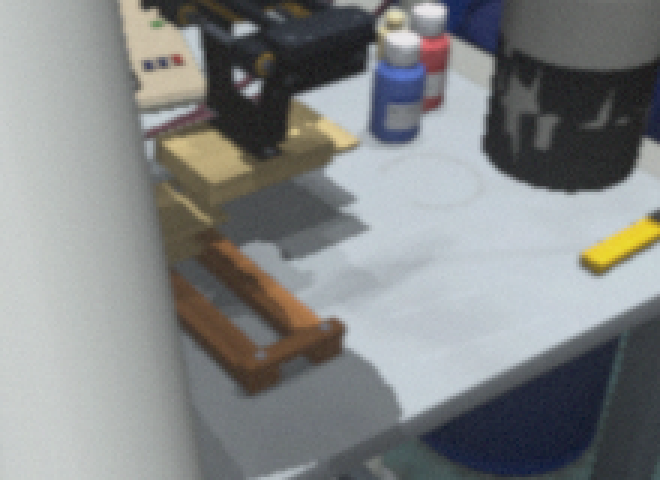

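View pics/t2.png

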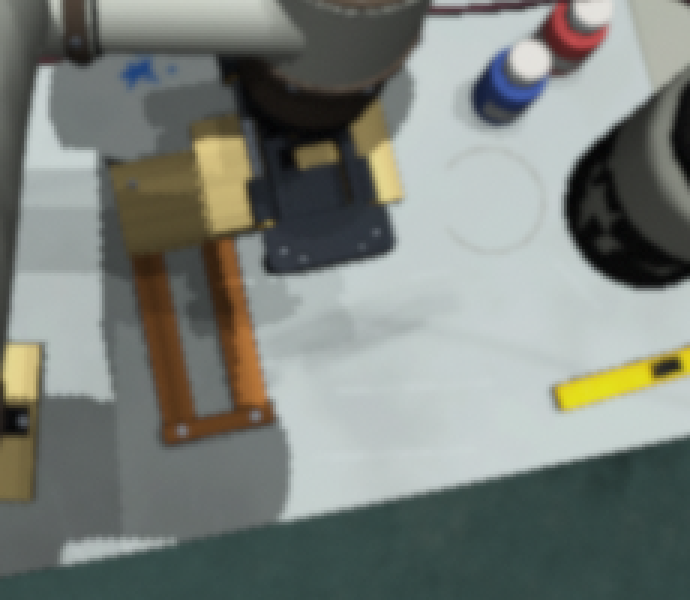

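```bash
python3 -m creep '[[0.2,0,0,-6,0],[0.2,0,0,-12,0],[0.2,0,0,-15,0],[0.2,0,0,-17,0],[0.2,0,0,-19,0],[0.2,0,0,-21,0],[0.2,0,0,-22,0],[0.2,0,0,-22,0]]'
python3 - <<'E'
from fit import *
p=capture('scene');cv2.imwrite('pics/s3.png',cv2.resize(p['image'][130:290,220:440],None,fx=3,fy=3,interpolation=3))
s=sense();print(s['wrist_force'],s['moment'])
E
```

```text
time_s: 8.3
tcp_pos: [0.5501, -0.2845, 0.0822]
ee_rot: [[0.001, -1.0, -0.01], [-0.005, -0.01, 1.0], [-1.0, -0.001, -0.005]]
wrist_force: [-4.7, -3.9, 8.5]
gripper_width: 0.638
[-4.6619 -4.4033  8.8594] [-0.9332  1.3903  0.1488]
```

View pics/s3.png

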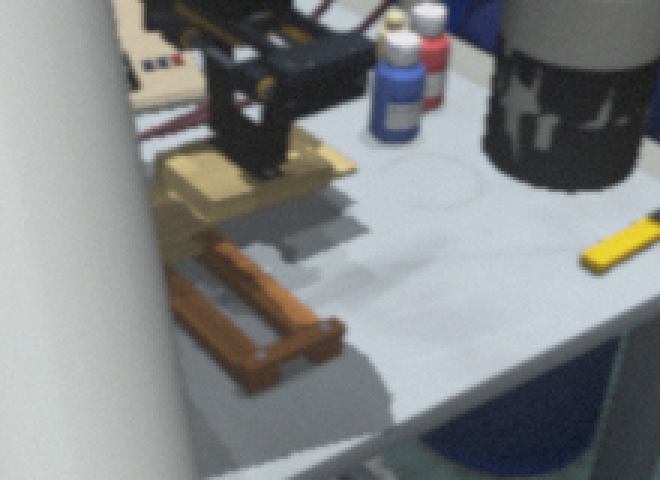

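```bash
cat > tilt.py <<'E'
from fit import *
def plane(P,m,it=6):
    Q=P[m]
    for _ in range(it):
        A=np.c_[Q[:,:2],np.ones(len(Q))];c=np.linalg.lstsq(A,Q[:,2],rcond=None)[0];r=abs(A@c-Q[:,2]);Q=Q[r<max(.0025,np.median(r)*2)]
    return c,len(Q),Q
def tilt(n,tag,zlo=.045):
    s=sense();t=np.array(s['tcp_pos']);R=np.array(s['ee_rot'])
    p=capture(n);P=cloud(p);d=P-t
    by=R[:,1];by=by/np.linalg.norm(by);bx=np.array([-R[1,1],R[0,1],0]);bx=-bx  # board x: tool y rotated +90?
    a=np.degrees(np.arctan2(R[1,1],R[0,1]))+90;bx=np.array([np.cos(np.radians(a)),np.sin(np.radians(a)),0]);byy=np.array([-bx[1],bx[0],0])
    u=d@bx;v=d@byy;w=d[...,2]
    L=np.stack([u,v,w],-1)
    ok=~np.isnan(u)
    for nm,lo,hi in(('tail',-.056,-.014),('front',.014,.052)):
        m=ok&(u>lo)&(u<hi)&(abs(v)<.036)&(w<-.005)&(w>-.06)
        if m.sum()>30:
            c,k,Q=plane(L,m);print(n,nm,'nosedown deg %.1f roll %.1f n %d/%d  u %.3f..%.3f w0 %.4f'%(-np.degrees(np.arctan(c[0])),np.degrees(np.arctan(c[1])),k,m.sum(),Q[:,0].min(),Q[:,0].max(),c[2]))
    np.savez(tag+'.npz',L=L,im=p['image']);cv2.imwrite(f'pics/{tag}.png',p['image']);print('board yaw',a,t)
    return L
E
python3 -c "
from tilt import *
tilt('scene','a1');tilt('top','a2')"
```

```text
scene tail nosedown deg 3.1 roll 0.2 n 297/318  u -0.056..-0.014 w0 -0.0296
scene front nosedown deg 3.4 roll -0.7 n 94/95  u 0.014..0.052 w0 -0.0304
board yaw -89.45464925740322 [ 0.5501 -0.2845  0.0823]
top tail nosedown deg 2.3 roll 0.2 n 436/470  u -0.056..-0.014 w0 -0.0274
top front nosedown deg 2.8 roll -3.4 n 58/65  u 0.014..0.035 w0 -0.0289
board yaw -89.45931607684003 [ 0.55   -0.2845  0.0822]
```

```bash
python3 -m creep '[[0.2,0,2,-4,0],[0.2,0,2,-6,0],[0.2,0,2,-8,0],[0.2,0,2,-9,0],[0.2,0,2,-10,0],[0.2,0,2,-11,0],[0.2,0,2,-11,0],[0.2,0,2,-11,0]]'
python3 -c "
from tilt import *
print(sense()['wrist_force']);tilt('scene','a3')"
```

```text
time_s: 9.25
tcp_pos: [0.5512, -0.2872, 0.0761]
ee_rot: [[0.005, -1.0, -0.012], [-0.013, -0.012, 1.0], [-1.0, -0.005, -0.013]]
wrist_force: [-5.0, -13.5, 12.5]
gripper_width: 0.645
[ -5.0244 -13.4917  12.5469]
scene tail nosedown deg 10.4 roll 0.0 n 260/281  u -0.055..-0.014 w0 -0.0289
scene front nosedown deg 11.4 roll 0.2 n 72/72  u 0.014..0.048 w0 -0.0293
board yaw -89.30801953267823 [ 0.5512 -0.2872  0.0761]
```

```bash
python3 -m creep '[[0.2,0,0,-2,0],[0.2,0,0,-4,0],[0.2,0,0,-5,0],[0.2,0,0,-6,0],[0.2,0,0,-7,0],[0.2,0,0,-8,0],[0.2,0,0,-8,0],[0.2,0,0,-8,0]]'
python3 -c "
from tilt import *
print(sense()['wrist_force']);tilt('scene','a4')"
```

```text
time_s: 10.1
tcp_pos: [0.5521, -0.2908, 0.0712]
ee_rot: [[0.008, -1.0, -0.014], [-0.018, -0.014, 1.0], [-1.0, -0.008, -0.019]]
wrist_force: [-4.7, -10.6, 9.9]
gripper_width: 0.643
[ -4.699  -10.6172   9.9224]
scene tail nosedown deg 14.9 roll 0.7 n 220/276  u -0.056..-0.014 w0 -0.0282
scene front nosedown deg 15.3 roll 0.1 n 60/62  u 0.016..0.046 w0 -0.0299
board yaw -89.17973133663807 [ 0.5521 -0.2908  0.0712]
```

```bash
python3 -m creep '[[0.2,0,-2,15,0],[0.2,0,-2,30,0],[0.2,0,-2,50,0],[0.2,-10,0,60,0.1],[0.2,-20,5,60,0.23],[0.2,-30,10,60,0.36],[0.2,-40,15,60,0.49],[0.2,-50,20,60,0.62]]'
python3 -c "
from tilt import *
print(sense()['wrist_force']);tilt('scene','a5')"
```

```text
time_s: 10.95
tcp_pos: [0.5016, -0.27, 0.1303]
ee_rot: [[0.017, -0.802, -0.597], [-0.01, -0.597, 0.802], [-1.0, -0.008, -0.018]]
wrist_force: [-0.1, -0.1, -2.6]
gripper_width: 0.639
[-0.0577 -0.0665 -2.6108]
scene tail nosedown deg 14.8 roll 0.2 n 241/252  u -0.056..-0.014 w0 -0.0283
board yaw -53.34837776690111 [ 0.5016 -0.27    0.1303]
```

```bash
python3 -m creep '[[0.2,-12,8,0,0.13],[0.2,-25,18,0,0.26],[0.2,-38,28,0,0.39],[0.2,-50,38,0,0.53],[0.2,-60,48,0,0.67],[0.2,-70,58,0,0.81],[0.2,-77,65,-7,0.938],[0.2,-77,65,-15,0.938]]'
python3 -c "
from tilt import *
print(sense()['wrist_force']);tilt('scene','b1');tilt('top','b2')
import cv2
for k in('b1','b2'):
  a=cv2.imread('pics/%s.png'%k);cv2.imwrite('pics/%sz.png'%k,cv2.resize(a[130:300,200:400],None,fx=3.5,fy=3.5,interpolation=3))"
```

```text
time_s: 11.8
tcp_pos: [0.4223, -0.2035, 0.1149]
ee_rot: [[0.016, 0.009, -1.0], [0.007, -1.0, -0.008], [-1.0, -0.007, -0.016]]
wrist_force: [1.3, -0.6, -2.6]
gripper_width: 0.641
[ 1.3417 -0.5988 -2.5701]
scene tail nosedown deg 15.3 roll 0.2 n 380/385  u -0.056..-0.014 w0 -0.0283
board yaw 0.4909677330136475 [ 0.4223 -0.2035  0.1149]
top tail nosedown deg 15.1 roll 0.4 n 481/505  u -0.056..-0.028 w0 -0.0264
board yaw 0.3502637188272075 [ 0.4221 -0.2037  0.1135]
```

View pics/b1z.png

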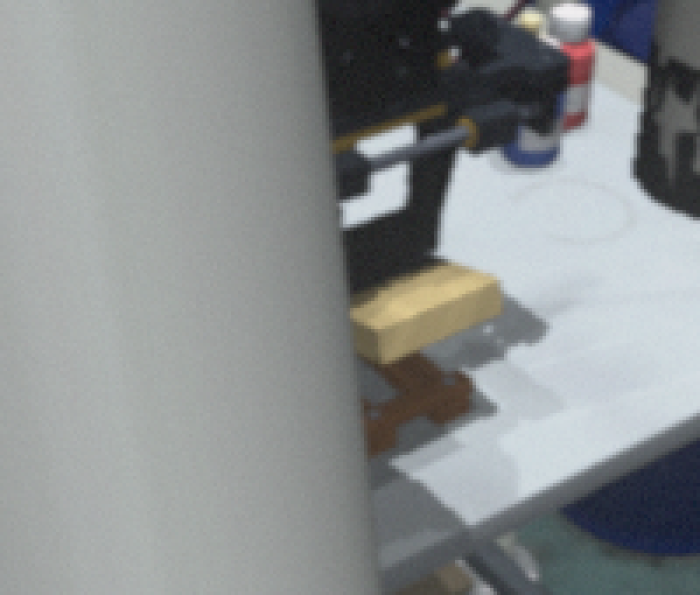

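View pics/b2z.png

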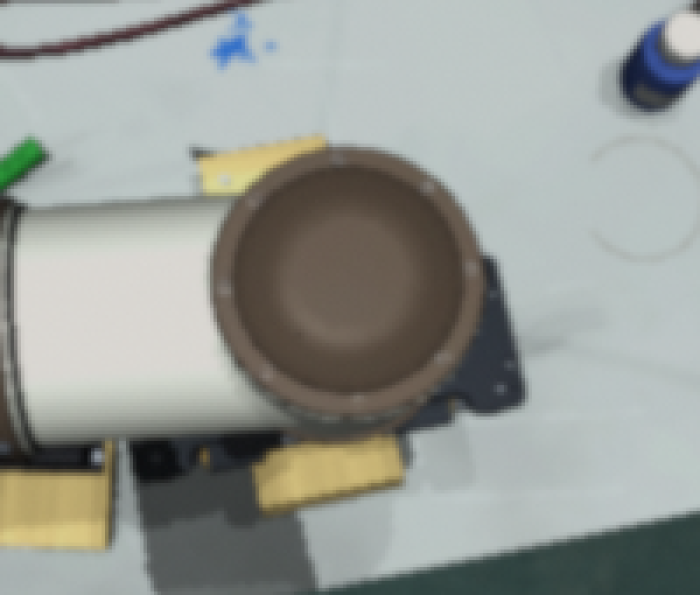

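```bash
python3 - <<'E'
import numpy as np
np.set_printoptions(precision=4,suppress=True)
for n in('b1','b2'):
    L=np.load(n+'.npz')['L'].reshape(-1,3);L=L[~np.isnan(L[:,0])]
    m=(L[:,0]>-.09)&(L[:,0]<-.02)&(abs(L[:,1])<.06)&(L[:,2]>-.05)&(L[:,2]<.0)
    Q=L[m];top=Q[abs(Q[:,2]-(-.0275-.27*Q[:,0]))<.004]
    print(n,len(Q),'v',np.percentile(top[:,1],[0,1,99,100]),'u min',np.percentile(top[:,0],[0,1,2]),'w at edge',np.median(top[top[:,0]<-.055][:,2]))
    f=Q[(Q[:,2]<-.02)&(Q[:,0]<-.055)]
    if len(f):print(' face bottom',f[:,2].min(),np.median(f[f[:,2]<f[:,2].min()+.004][:,0]))
E
```

```text
b1 798 v [-0.0391 -0.0376  0.0411  0.0414] u min [-0.0606 -0.059  -0.0588] w at edge -0.013806768425843094
 face bottom -0.03403732543678954 -0.062420685273777615
b2 697 v [-0.0387 -0.0378  0.0406  0.0414] u min [-0.0587 -0.0578 -0.0575] w at edge -0.012006824488210527
 face bottom -0.03252884114385887 -0.06157280595634458
```

```bash
python3 -m creep '[[0.2,1,-2,-8,0],[0.2,2,-2,-15,0],[0.2,2,-2,-22,0],[0.2,7,-2,-24,0],[0.2,14,-2,-26,0],[0.2,20,-2,-28,0],[0.2,26,-2,-29,0],[0.2,30,-2,-30,0]]'
python3 -c "
from tilt import *
print(sense()['wrist_force']);tilt('scene','c1')
import cv2
a=cv2.imread('pics/c1.png');cv2.imwrite('pics/c1z.png',cv2.resize(a[130:300,200:400],None,fx=3.5,fy=3.5,interpolation=3))"
```

```text
time_s: 12.7
tcp_pos: [0.4534, -0.206, 0.0841]
ee_rot: [[0.014, 0.007, -1.0], [0.007, -1.0, -0.006], [-1.0, -0.007, -0.014]]
wrist_force: [-0.6, 0.2, -2.4]
gripper_width: 0.642
[-0.6393  0.1504 -2.4444]
scene tail nosedown deg 15.5 roll 0.3 n 351/360  u -0.056..-0.014 w0 -0.0284
board yaw 0.37345085570687786 [ 0.4534 -0.206   0.0841]
```

```bash
python3 -m creep '[[0.2,3,0,-1,0],[0.2,6,0,-2,0],[0.2,9,0,-3,0],[0.2,12,0,-3.5,0],[0.2,12,0,-3.5,0],[0.2,12,0,-3.5,0],[0.2,12,0,-3.5,0],[0.2,12,0,-3.5,0]]'
python3 -c "
from tilt import *
print(sense()['wrist_force']);tilt('scene','c2')"
```

```text
time_s: 13.55
tcp_pos: [0.4657, -0.2061, 0.0806]
ee_rot: [[0.015, 0.007, -1.0], [0.007, -1.0, -0.007], [-1.0, -0.007, -0.015]]
wrist_force: [0.1, -0.4, -2.3]
gripper_width: 0.643
[ 0.0558 -0.4154 -2.3001]
scene tail nosedown deg 15.4 roll 0.2 n 339/344  u -0.056..-0.014 w0 -0.0284
board yaw 0.37933339652749964 [ 0.4657 -0.2061  0.0806]
```

```bash
python3 -m creep '[[0.2,-1,0,-3,0],[0.2,-3,0,-6,0],[0.2,-4,0,-8,0],[0.2,-6,0,-10,0],[0.2,-8,0,-12,0],[0.2,-9,0,-14,0],[0.2,-10,0,-16,0],[0.2,-11,0,-18,0]]'
python3 -c "
from tilt import *
print(sense()['wrist_force']);tilt('scene','d1')
import cv2
a=cv2.imread('pics/d1.png');cv2.imwrite('pics/d1z.png',cv2.resize(a[130:300,200:400],None,fx=3.5,fy=3.5,interpolation=3))"
```

```text
time_s: 14.4
tcp_pos: [0.4537, -0.2059, 0.0628]
ee_rot: [[0.013, 0.007, -1.0], [0.007, -1.0, -0.007], [-1.0, -0.007, -0.013]]
wrist_force: [-3.7, 2.9, 6.2]
gripper_width: 0.642
[-3.722   2.8939  6.1679]
scene tail nosedown deg -0.1 roll 0.3 n 435/670  u -0.056..-0.014 w0 -0.0271
scene front nosedown deg 2.3 roll -0.4 n 35/35  u 0.017..0.052 w0 -0.0271
board yaw 0.3787223762768406 [ 0.4537 -0.2059  0.0628]
```

View pics/d1z.png

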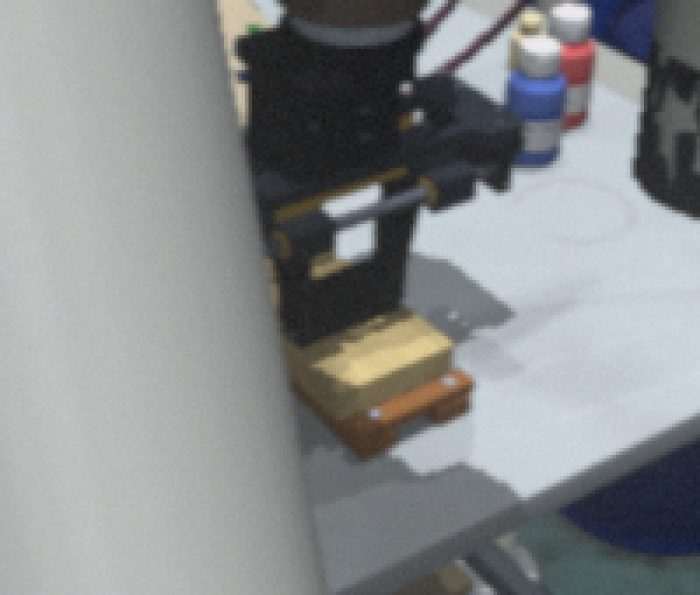

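```bash
python3 -m creep '[[0.2,0,0,1,0],[0.2,0,0,1,0],[0.9,0,0,1,0],[0.9,0,0,1,0],[0.9,0,0,1,0],[0.9,0,0,1,0],[0.9,0,0,1,0],[0.9,0,0,1,0]]' && python3 -m creep '[[0.9,0,0,0,0],[0.9,0,0,4,0],[0.9,0,0,15,0],[0.9,0,0,40,0],[0.9,0,0,75,0],[0.9,0,0,115,0],[0.9,0,0,155,0],[0.9,0,0,195,0]]'
```

```text
time_s: 15.25
tcp_pos: [0.4535, -0.2059, 0.0635]
ee_rot: [[0.012, 0.006, -1.0], [0.007, -1.0, -0.006], [-1.0, -0.007, -0.012]]
wrist_force: [-0.2, -0.1, 0.4]
gripper_width: 0.895
time_s: 16.05
tcp_pos: [0.453, -0.2059, 0.2614]
ee_rot: [[0.014, 0.006, -1.0], [0.007, -1.0, -0.006], [-1.0, -0.007, -0.014]]
wrist_force: [1.7, -0.7, 1.0]
gripper_width: 0.9
```

Clear the view by moving up and to the robot's left.

```bash
python3 -m creep '[[0.9,-5,40,30,0],[0.9,-10,85,60,0],[0.9,-20,130,90,0],[0.9,-30,175,110,0],[0.9,-40,220,110,0],[0.9,-55,265,110,0],[0.9,-70,310,110,0],[0.9,-85,355,110,0]]'
python3 - <<'E'
from fit import *
for n in('scene','top'):
    p=capture(n);P=cloud(p);np.savez(n+'9.npz',P=P);im=p['image']
    a=im[150:290,220:400];cv2.imwrite(f'pics/{n}9.png',cv2.resize(a,None,fx=4,fy=4,interpolation=3))
    P=P.copy();P[(P[...,1]<-.27)|(P[...,1]>-.14)|(P[...,0]<.3)]=np.nan
    print(n,'pull',rect(P,(.455,-.205),.06,.055,.08))
    A=P.copy();A[(A[...,0]>.505)]=np.nan;print(' panel',rect(A,(.45,-.205),.12,.030,.040))
    A=P.copy();A[(A[...,0]<.522)]=np.nan;print(' plank',rect(A,(.55,-.205),.1,.030,.040))
    for x in np.arange(.38,.60,.01):
        m=(abs(P[...,0]-x)<.004)&(abs(P[...,1]+.205)<.033);print('%.2f:%.4f'%(x,np.nanmedian(P[m][:,2]) if m.any() else -1),end=' ')
    print()
    for t in('deck_board','tongue_tip','plain_board'):
        print(t,[(np.round(r['centre']),round(r['confidence'],2),atz(p,r['centre'],.014)) for r in mark_of(p,t)[:1]])
E
```

```text
time_s: 16.85
tcp_pos: [0.3666, 0.1503, 0.3727]
ee_rot: [[0.016, 0.007, -1.0], [0.009, -1.0, -0.006], [-1.0, -0.009, -0.016]]
wrist_force: [1.0, 0.7, 0.1]
gripper_width: 0.899
scene pull (204, array([ 451.9, -204.1]), 'x-len 15.1 y-len 57.4 ang 1.3', 'z med 0.0644')
 panel (1016, array([ 450.4, -204.2]), 'x-len 108.5 y-len 81.7 ang 0.3', 'z med 0.0340')
 plank (546, array([ 551.5, -204. ]), 'x-len 58.6 y-len 80.6 ang -0.1', 'z med 0.0339')
0.38:0.0127 0.39:0.0225 0.40:0.0285 0.41:0.0341 0.42:0.0340 0.43:0.0340 0.44:0.0344 0.45:0.0577 0.46:0.0649 0.47:0.0337 0.48:-0.7475 0.49:-0.7480 0.50:0.0332 0.51:-0.7488 0.52:0.0312 0.53:0.0331 0.54:0.0328 0.55:0.0329 0.56:0.0330 0.57:0.0326 0.58:-0.7490 0.59:-0.7507 
deck_board [(array([293., 231.]), 0.63, array([ 0.4538, -0.1951,  0.014 ]))]
tongue_tip [(array([276., 208.]), 0.66, array([ 0.539 , -0.2092,  0.014 ]))]
plain_board [(array([235., 275.]), 0.89, array([ 0.4028, -0.0362,  0.014 ]))]
top pull (199, array([ 453.9, -204.2]), 'x-len 13.8 y-len 56.0 ang 0.4', 'z med 0.0670')
 panel (1682, array([ 452. , -204.1]), 'x-len 106.2 y-len 80.1 ang 0.4', 'z med 0.0356')
 plank (1016, array([ 552.6, -204. ]), 'x-len 60.8 y-len 80.2 ang 0.2', 'z med 0.0355')
0.38:0.0049 0.39:0.0243 0.40:0.0334 0.41:0.0355 0.42:0.0356 0.43:0.0356 0.44:0.0360 0.45:0.0651 0.46:0.0670 0.47:0.0354 0.48:0.0356 0.49:0.0356 0.50:0.0356 0.51:0.0313 0.52:0.0348 0.53:0.0356 0.54:0.0356 0.55:0.0353 0.56:0.0355 0.57:0.0356 0.58:0.0353 0.59:0.0008 
deck_board [(array([283., 230.]), 0.59, array([ 0.455, -0.198,  0.014]))]
tongue_tip [(array([278., 192.]), 0.96, array([ 0.54  , -0.2033,  0.014 ]))]
plain_board [(array([217., 258.]), 0.92, array([ 0.4245, -0.0488,  0.014 ]))]
```

View pics/scene9.png

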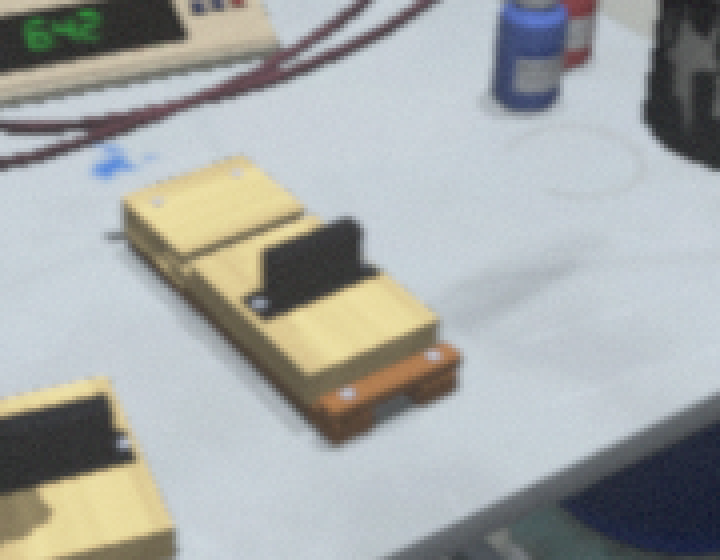

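View pics/top9.png

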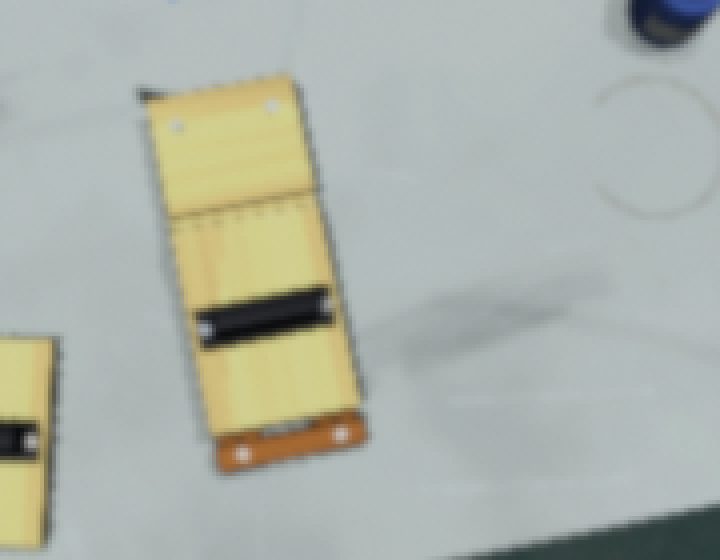

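The top view shows the board flat behind the kerb (pull near (265,320) in the 4x crop) and in line with the plank. The seam is near row 205, and the arm is clear. The scene view agrees.

```bash
python3 -c "
from station import *
print(finish_job())"
```

```text
the job is handed in; nothing more can be done
None
```

The tongued board is in the bay, its tongue in the plank's groove. It lies flat behind the kerb, and I released it and handed the job in at about 17.5 s. The plain board was left alone.

**How it was done:** The moves can't tilt the tool, so I gripped the pull across its 56 mm length, not the 14 mm you asked for, so that the board could pivot in the jaws. I pressed its tail on the side of the plank's top until it sat about 15° tongue-down. Then I slid the tongue under the lip, which met no contact force, and lowered the board flat before letting go.

**Last checks** (both cameras, arm clear):

| Check | Board | Reference |
|---|---|---|
| Top height, top view | 35.6 mm | plank 35.5 mm |
| Top height, scene view | 34.0 mm | plank 33.9 mm |
| Sideways position | -204.1 mm (top), -204.2 mm (scene) | plank -204.0 mm |
| Turn | about 0.4° | bed about 0.4° |
| Position along x | 1.3 mm toward the kerb | play 6 mm each way |

- **Forces:** The highest wrist force I read was about 19 N, while pressing the board to tilt it.
- **Disagreements:** The network's origin marks for the seated board were 6–9 mm off sideways, at low confidence (about 0.6), so I relied on the depth fits. The two cameras differ by about 2 mm in x and height, which is within calibration. One fit of the board's front part read 2.3° nose-down before release, from only 35 points. The heights measured after release show it flat.
- **Not seen directly:** The tongue was hidden during insertion, so its position came from the tail edge and the given sizes.

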